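Flip open the tea chest

TASK

Open the green-lidded tea chest for the guests: with a fingertip, push its lid up and over until it falls back and stays open by itself, then move clear. Only push, gently: do not grip or lift anything, do not fling the lid. Leave the chest where it stands, the red-lidded chest shut, and the mug, tumbler and bottle undisturbed.

Things in the scene. Friction and masses are not known exactly. Their poses are not given: they have to be found in the camera images.
- tea_chest: the tea chest: loose light-wood box with a green lid and a green plate on its front, 130 mm deep (its x), 150 mm wide (its y), 105 mm high, walls 8 mm, about 2 kg. Origin at the centre of its underside; its -x axis points out of its front, roughly towards the robot. It is to stay where it stands.
- tea_lid (a joint): angle of the green lid, a board 130 mm (hinge to front) by 150 mm wide, 8 mm thick, 0.13 to 0.25 kg, with a lip 60 mm wide in the middle of its front that juts 28 mm beyond the box. 0 = shut (level), grows as it opens up and back. Free hinge, no catch or spring: below about 1.5 rad it falls shut, beyond that open, onto a stop at 2.0 rad.
- tea_lip (a point): middle of the front lower edge of the green lid's lip: shut, it is 93 mm in front of the chest's centre (along the chest's -x) and 105 mm above the table; it moves with the lid, 158 mm from the hinge line
- tea_hinge (a point): middle of the green lid's hinge line, which runs along the chest's y at the top of its back wall: 65 mm behind the chest's centre (along its +x), 105 mm above the table, level with the underside of the shut lid
- coffee_chest: the coffee chest: loose light-wood box with a red lid and a red plate on its front, 130 mm deep (its x), 150 mm wide (its y), 105 mm high, walls 8 mm, about 2 kg. Origin at the centre of its underside; its -x axis points out of its front, roughly towards the robot. Same size as the tea chest, with a lid of the same build; to be left alone.
- coffee_lid (a joint): angle of the red lid, a board 130 mm (hinge to front) by 150 mm wide, 8 mm thick, 0.13 to 0.25 kg, with a lip 60 mm wide in the middle of its front that juts 28 mm beyond the box. 0 = shut (level), grows as it opens up and back. Free hinge, no catch or spring: below about 1.5 rad it falls shut, beyond that open, onto a stop at 2.0 rad.
- mug: a loose black mug, 80 mm across, 95 mm high, with a handle to its +y side; origin at the centre of its underside
- tumbler: a loose clear glass tumbler, 68 mm across, 120 mm high; origin at the centre of its underside
- bottle: a loose green bottle, 70 mm across, 200 mm high; origin at the centre of its underside
There are look-alikes about, which are no part of the job. Several things look just like the tumbler: the one meant starts farthest from the robot's base.

How it is judged (in metres and radians):
On the way:
1. the fingers push the green lid up: it stands between 0.4 and 1.4 rad with the fingers on it (value of joint tea_lid between 0.4 and 1.4 rad and contact force between the fingers and tea_chest above 0.1 N).
At the end, for the whole second after the job is handed in: The green lid rests open beyond 1.8 rad, still (under 0.1 rad/s); the tea chest is upright within 20 mm of where it stood; the red lid is shut (under 0.05 rad) and its chest within 30 mm of its place; mug, tumbler and bottle stand within 30 mm of their places (value of joint tea_lid above 1.8 rad and velocity of joint tea_lid between -0.1 and 0.1 rad/s and distance of tea_chest from where it was at the start of the episode below 0.02 m and angle between tea_chest's own z axis and vertical below 0.05 rad and value of joint coffee_lid below 0.05 rad and distance of coffee_chest from where it was at the start of the episode below 0.03 m and not (distance of mug from where it was at the start of the episode above 0.03 m or angle between mug's own z axis and vertical above 0.35 rad) and not (distance of tumbler from where it was at the start of the episode above 0.03 m or angle between tumbler's own z axis and vertical above 0.35 rad) and not (distance of bottle from where it was at the start of the episode above 0.03 m or angle between bottle's own z axis and vertical above 0.35 rad)); the robot touches nothing.
It fails at once if the lid or chest is gripped or forced: the fingers press on the tea chest or its lid with more than 25 N (contact force between the fingers and tea_chest above 25 N).
It fails at once if the green lid is flung open, faster than 8 rad/s (velocity of joint tea_lid above 8 rad/s).
It fails at once if the tea chest is shifted more than 20 mm, lifted more than 10 mm or tipped more than 0.15 rad (distance of tea_chest from where it was at the start of the episode above 0.02 m or height (world z) of tea_chest above 0.01 m or angle between tea_chest's own z axis and vertical above 0.15 rad).
It fails at once if the red-lidded chest is opened (over 0.15 rad) or shifted more than 30 mm (value of joint coffee_lid above 0.15 rad or distance of coffee_chest from where it was at the start of the episode above 0.03 m).
It fails at once if mug, tumbler or bottle is moved more than 30 mm, lifted or tipped ((distance of mug from where it was at the start of the episode above 0.03 m or angle between mug's own z axis and vertical above 0.35 rad) or (distance of tumbler from where it was at the start of the episode above 0.03 m or angle between tumbler's own z axis and vertical above 0.35 rad) or (distance of bottle from where it was at the start of the episode above 0.03 m or angle between bottle's own z axis and vertical above 0.35 rad)).
It also fails if it takes over 42 s, if anything falls off the work surface, if the arm or the gripper's body presses on something with over 40 N, if the wrist force passes 120 N, or if a joint passes its speed limit or range.

ROBOT

A 6-joint arm with a two-finger parallel gripper is mounted at the origin on the work surface. World frame = base frame: x ahead of the robot, y to its left, z up, the work surface at z = 0. Lengths are in mm, angles in degrees, forces in N, time in s.
With the tool pointing down it reaches from about 300 to 850 mm from the base axis. Payload 4.2 kg.
Tool frame: the origin (TCP) lies on the mounting face of the last link; the fingertips stand 191 mm ahead of it and the grasp point (between the pads) lies 172 mm ahead of it; z points along the fingers, y is the direction in which the jaws open and shut (so a half turn about z gives the same grasp; the last joint's range is limited). The gripper opens to 91 mm and grips with 3 to 60 N. Pads are 32 mm wide; open, the fingers measure 118 mm over their backs; the gripper's body (76 mm by 178 mm) begins 60 mm behind the grasp point.
Start: joints at [-65.776, 18.312, 89.639, -0, 72.044, -1.146], TCP at [246.369, -519.543, 404.776] pointing down, gripper open.
Joint ranges: [-177.97, 177.97], [-48.28, 115.42], [12.27, 149.76], [-77.06, 257.06], [2.81, 150.46], [-146.56, 146.56]. Speed limits (degrees/s): [147.25, 147.25, 180, 180, 180, 180].

INTERFACE

Orientations are given as [roll, pitch, yaw] about the fixed x, y, z axes, in that order (R = Rz(yaw) Ry(pitch) Rx(roll)).
In Python, from workcell import env gives the robot as it stands.
- The arm moves only by the shell command python3 -m handwheel 'ROWS' [FORCE]. ROWS is JSON, a list of rows, each an object with "gripper": the opening in per cent of the stroke, from 0 (shut) to 100 (fully open); "travel": the shift along the tool's x, y, z in m, a list of three; "twist": the turn about the tool's z in rad. In form: [{"gripper": gripper, "travel": [x, y, z], "twist": twist}, ...]. A call has 1 to 5 rows; each row shifts and turns the commanded pose from where the row before left it, along the tool's axes as they then stand; what a row does not reach is not made up. A row lasts 1/12 s, in which the tool goes at most 41.7 mm and 7.16 degrees, less where a joint would pass 70% of its speed; a pose out of reach is approached as far as the arm can. A call with a gripper value outside its range is refused whole. The fingers move at their own pace and stop on an object; FORCE is the grip in N (left out, the last holds). Time passes only in rows, so rows that do not move let the fingers close. It gives the time, the measured TCP pose, the force and the opening at its end, in the units of the state.
- env.state(): the state, without advancing time (a new reading comes with each control period).
- env.grab_frame(name): name is "side" or "top" or "wrist"; returns a dict with "frame" (480x640x3 uint8, red, green, blue), "intrinsics" (3x3 intrinsics, pixels), "k1" (the pictures are not rectified: a ray, as slopes to the right and down, at radius r is drawn at 1 + k1 r^2 times it, then the intrinsics apply), "extrinsics" (4x4, takes a point from camera to world coordinates). Camera axes: x right, y down, z forward; pixel columns grow to the right and rows downward; lengths in mm; the calibration is good to about 2 mm. A picture is of the moment at which its call begins. There is no depth.
- env.job_done(): hands the job in, once; it reports no verdict.
Trained networks look in the newest picture that a camera, given by its name, has taken for a name from the list of things; names that differ only in an ending like _2 or _b are one class to them, and where a whole thing is asked for, a point or a joint stands for the part that bears it (a point fixed in the world has none). Each returns a list of dicts, best first, with "confidence" (0 to 1); they miss things now and then, are a little off and sometimes report something else, mostly with a low value. They report only what shows in the picture. A call takes as long as a camera call. They do not tell look-alikes from the thing itself.
- env.trace(camera, thing): "pixels" (480x640 bool, what is visible of it) and "uv" ([column, row] in pixels, amid what is visible of it).
- env.pinpoint(camera, thing): "uv" ([column, row] in pixels: a listed point, or the origin of a listed thing).
The state is a dict: "time_s": time; "qpos": joint angles; "qvel": joint speeds; "effort": joint torques, N m; "ee_pos": TCP position; "ee_rot": TCP orientation; "force": force on the tool from outside, world axes, zero at the start; "torque": the same for the moment, N m; "gripper_width": finger opening in mm.
Only numpy, scipy, OpenCV 4.12 (cv2) and the standard library are available. Lean on these libraries where they do the work, as an engineer would, in place of code of your own. Each camera call takes 0.05 s, during which the arm holds its last target. There are 200 camera calls.

## Working session

There is one attempt and no reset: what is moved stays moved. The work goes in short steps, Python scripts to look and compute and a shell command to move; the robot and the scene stay as the last step left them, time stands still between calls to the robot, and variables do not carry over. Pictures are saved under pics/ and viewed, about 8 in all and at most 12, crops included, and the job is handed in when it is done.

```bash
mkdir -p pics; ls
cat > h.py <<'E'
import numpy as np, cv2
from workcell import env
def ray(f,uv):
    K=np.array(f["intrinsics"]);k1=f["k1"];T=np.array(f["extrinsics"])
    d=np.array([k1,0,0,0],float)
    p=cv2.undistortPoints(np.array([[uv]],float),K,d)[0,0]
    return T[:3,3],T[:3,:3]@np.array([p[0],p[1],1.])
def onz(f,uv,z):
    o,d=ray(f,uv); return o+d*(z-o[2])/d[2]
def proj(f,P):
    K=np.array(f["intrinsics"]);T=np.array(f["extrinsics"])
    q=(np.array(P)-T[:3,3])@T[:3,:3]; q=q/q[...,2:]
    r2=q[...,0]**2+q[...,1]**2; s=1+f["k1"]*r2
    return np.stack([K[0,0]*q[...,0]*s+K[0,2],K[1,1]*q[...,1]*s+K[1,2]],-1)
def tri(rs):
    A=np.zeros((3,3));b=np.zeros(3)
    for o,d in rs:
        d=d/np.linalg.norm(d);M=np.eye(3)-np.outer(d,d);A+=M;b+=M@o
    return np.linalg.solve(A,b)
def save(f,n): cv2.imwrite("pics/"+n,cv2.cvtColor(f["frame"],cv2.COLOR_RGB2BGR))
E
python3 - <<'E'
from h import *
np.set_printoptions(precision=1,suppress=True)
for c in("top","side"):
    f=env.grab_frame(c);save(f,c+"1.png")
    print(c,np.array(f["extrinsics"])[:3,3])
    for t,z in(("tea_chest",0),("tea_lip",105),("tea_hinge",105),("coffee_chest",0),("mug",0),("tumbler",0),("bottle",0)):
        for r in env.pinpoint(c,t): print(t,np.array(r["uv"]),round(r["confidence"],2),onz(f,r["uv"],z))
print(env.state())
E
```

```text
pics
top [ 429.3   77.1 1059. ]
tea_chest [227.8 224.3] 0.63 [570.9 236.    0. ]
tea_lip [226.6 260.7] 0.95 [489.5 220.9 105. ]
tea_hinge [213.8 179.3] 0.95 [641.2 247.8 105. ]
coffee_chest [439.9 240.4] 0.9 [ 540.6 -200.3    0. ]
coffee_chest [345.1 265.3] 0.44 [488.1  -5.    0. ]
mug [347.4 267.4] 0.68 [483.8  -9.7   0. ]
mug [437.8 242.3] 0.26 [ 536.6 -195.9    0. ]
tumbler [351.1 158.7] 0.89 [710.9 -17.8   0. ]
tumbler [297.9 310.4] 0.87 [396.3  90.8   0. ]
tumbler [331.5 205.4] 0.66 [611.9  23.    0. ]
tumbler [389.5 327.3] 0.56 [363.3 -94.5   0. ]
bottle [130.5 256. ] 0.62 [504.7 429.9   0. ]
side [ 436.8 -614.6  778.4]
tea_chest [329.2 225. ] 0.84 [575.6 231.2  -0. ]
tea_lip [287.1 196.2] 0.95 [481.5 221.3 105. ]
tea_hinge [358.7 181.4] 0.96 [644.1 250.1 105. ]
tea_hinge [415.1 303.3] 0.62 [ 672.8 -103.3  105. ]
coffee_chest [343.7 394.5] 0.71 [ 533.6 -199.4    0. ]
mug [299.8 311. ] 0.66 [479.5  -9.    0. ]
tumbler [411.9 300.3] 0.96 [705.3 -15.1   0. ]
tumbler [258.  276.8] 0.8 [402.8  93.3   0. ]
tumbler [362.4 290.3] 0.76 [612.1  25.3   0. ]
bottle [293.  175.9] 0.65 [511.6 433.2   0. ]
{'time_s': 0.8, 'qpos': array([-65.8,  18.3,  89.6,  -0. ,  72. ,  -1.1]), 'qvel': array([ 0. ,  0. , -0.1, -0.1,  0.1,  0. ]), 'effort': array([ -0. , -41.2, -23.2,   0.1,   0. ,  -0. ]), 'ee_pos': array([ 246.4, -519.5,  404.8]), 'ee_rot': array([180. ,   0. ,  25.4]), 'force': array([ 0.8, -0.3,  0.8]), 'torque': array([ 0., -0.,  0.]), 'gripper_width': 91.01912453842596}
```

View pics/top1.png

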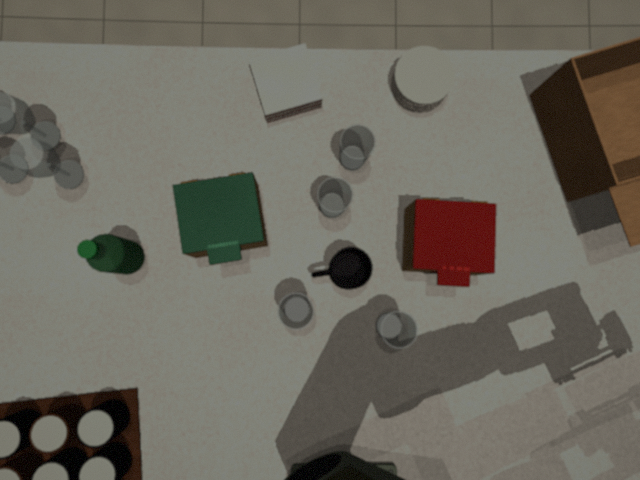

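View pics/side1.png

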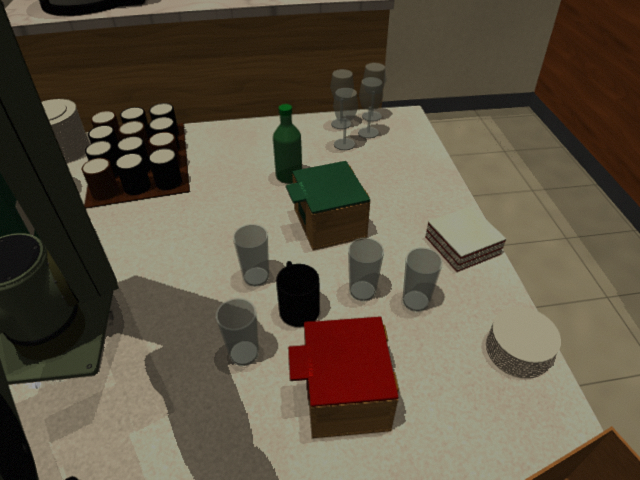

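Top view: the green lid is at about (220,215) with its lip at (225,252), and the red lid is at (453,235). The mug is at (350,268) and the bottle at (118,252). Tumblers show at (353,150), (332,200), (297,308) and (395,327). The side view agrees, with the green chest at (330,200) and the red one at (350,375).

The only look-alike for the target is the red-lidded chest at (453,235) top / (350,375) side. I choose the green one at (220,215). The tumbler meant is the farthest one, at (353,150). Next is a close crop of the choice and a look at the fingers.

Run:
```python
from h import *
t=cv2.imread("pics/top1.png")[150:290,70:290]; s=cv2.imread("pics/side1.png")[150:260,260:400]
f=env.grab_frame("wrist"); w=cv2.cvtColor(f["frame"],cv2.COLOR_RGB2BGR)
a=cv2.resize(t,(400,255));b=cv2.resize(s,(400,255))
im=np.vstack([np.hstack([a,b]),np.hstack([cv2.convertScaleAbs(cv2.resize(w,(440,330)),alpha=1.6),np.zeros((330,360,3),np.uint8)])])
cv2.imwrite("pics/crop2.png",im)
```

```text
(no output)
```

View pics/crop2.png

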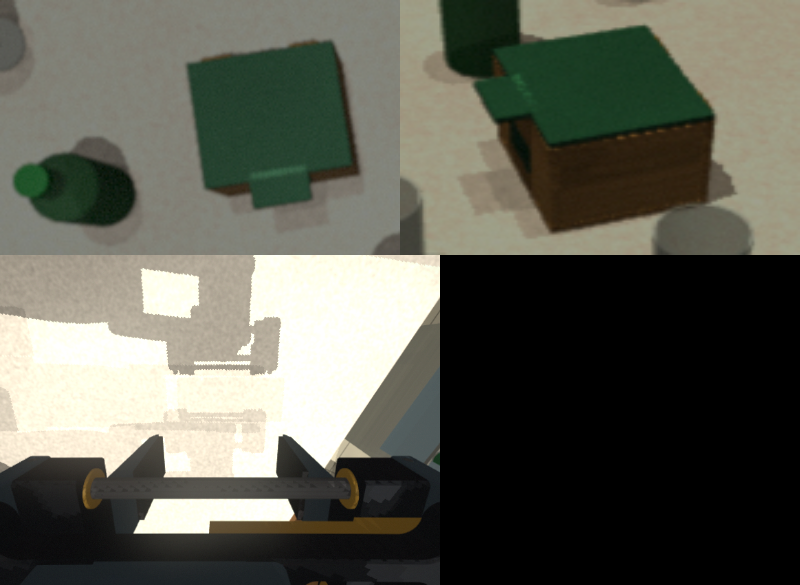

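The crop confirms the choice: the green-lidded chest, with its lip facing the robot and the bottle well to its left. The fingers are plain upright plates and the tool can only point down. So I'll press the backs of the closed fingers lightly on the lip's front edge, lift by friction along the arc, then push the underside over. First, close the gripper and turn to the chest's yaw of about 10°.

```bash
python3 -m handwheel '[{"gripper":0,"travel":[0,0,0],"twist":-0.119},{"gripper":0,"travel":[0,0,0],"twist":-0.119},{"gripper":0,"travel":[0,0,0],"twist":-0.119},{"gripper":0,"travel":[0,0,0],"twist":-0.119},{"gripper":0,"travel":[0,0,0],"twist":-0.119}]' 20
python3 -m handwheel '[{"gripper":0,"travel":[0,0,0],"twist":-0.119},{"gripper":0,"travel":[0,0,0],"twist":-0.119},{"gripper":0,"travel":[0,0,0],"twist":-0.119},{"gripper":0,"travel":[0,0,0],"twist":-0.119},{"gripper":0,"travel":[0,0,0],"twist":-0.119}]'
python3 -m handwheel '[{"gripper":0,"travel":[0,0,0],"twist":-0.116},{"gripper":0,"travel":[0,0,0],"twist":0},{"gripper":0,"travel":[0,0,0],"twist":0}]'
```

```text
time_s: 1.27
ee_pos: [246.4, -519.5, 404.8]
ee_rot: [180.0, 0.0, 59.8]
force: [-0.3, 0.4, 0.0]
gripper_width: 60.9
time_s: 1.68
ee_pos: [246.4, -519.5, 404.8]
ee_rot: [180.0, 0.0, 93.9]
force: [-0.5, -0.2, 0.5]
gripper_width: 27.1
time_s: 1.93
ee_pos: [246.4, -519.5, 404.8]
ee_rot: [180.0, 0.0, 100.0]
force: [-0.2, -1.1, 0.2]
gripper_width: 7.5
```

```bash
for i in 1 2 3 4; do python3 -m handwheel '[{"gripper":0,"travel":[0.0343,0.0161,0],"twist":0},{"gripper":0,"travel":[0.0343,0.0161,0],"twist":0},{"gripper":0,"travel":[0.0343,0.0161,0],"twist":0},{"gripper":0,"travel":[0.0343,0.0161,0],"twist":0},{"gripper":0,"travel":[0.0343,0.0161,0],"twist":0}]'; done
python3 -m handwheel '[{"gripper":0,"travel":[0,0,0],"twist":0},{"gripper":0,"travel":[0,0,0],"twist":0}]'
```

```text
time_s: 2.35
ee_pos: [295.2, -334.9, 404.8]
ee_rot: [180.0, 0.0, 100.0]
force: [0.6, 0.2, -0.6]
gripper_width: 0.5
time_s: 2.77
ee_pos: [343.9, -151.7, 405.0]
ee_rot: [179.9, 0.0, 100.0]
force: [0.8, -0.1, -0.1]
gripper_width: 0.4
time_s: 3.18
ee_pos: [392.8, 31.5, 405.1]
ee_rot: [179.9, 0.0, 100.0]
force: [-0.5, -1.1, 0.1]
gripper_width: 0.3
time_s: 3.6
ee_pos: [441.8, 214.7, 404.9]
ee_rot: [180.0, 0.0, 100.1]
force: [0.9, -0.9, 0.2]
gripper_width: 0.4
time_s: 3.77
ee_pos: [442.0, 214.2, 404.3]
ee_rot: [-180.0, 0.0, 100.3]
force: [-0.8, 0.3, 0.1]
gripper_width: 0.6
```

```bash
python3 -m handwheel '[{"gripper":0,"travel":[0,0,0.0264],"twist":0},{"gripper":0,"travel":[0,0,0.0264],"twist":0},{"gripper":0,"travel":[0,0,0.0264],"twist":0},{"gripper":0,"travel":[0,0,0.0264],"twist":0},{"gripper":0,"travel":[0,0,0.0264],"twist":0}]'
python3 -m handwheel '[{"gripper":0,"travel":[0,0,0],"twist":0},{"gripper":0,"travel":[0,0,0],"twist":0}]'
python3 - <<'E'
from h import *
np.set_printoptions(precision=1,suppress=True)
P=[]
for c in("side","top"):
    f=env.grab_frame(c)
    for t in("tea_lip","tea_hinge"):
        for r in env.pinpoint(c,t): print(c,t,np.array(r["uv"]),round(r["confidence"],2),onz(f,r["uv"],105))
    if c=="side":
        s=f["frame"][130:270,210:400]; cv2.imwrite("pics/s3.png",cv2.resize(s[:,:,::-1],(760,560),interpolation=cv2.INTER_CUBIC))
print(env.state())
E
```

```text
time_s: 4.18
ee_pos: [441.4, 211.1, 272.0]
ee_rot: [180.0, 0.0, 100.0]
force: [0.5, -0.1, -0.1]
gripper_width: 0.1
time_s: 4.35
ee_pos: [441.5, 211.5, 272.4]
ee_rot: [-179.8, 0.1, 100.1]
force: [0.4, 0.6, -0.5]
gripper_width: 0.4
side tea_lip [285.8 197.6] 0.63 [478.3 217.  105. ]
side tea_hinge [358.  181.1] 0.59 [642.8 251.4 105. ]
{'time_s': 4.65, 'qpos': array([ 24.3,  18.1, 111.3,  -0. ,  50.5,  14.2]), 'qvel': array([ 0.1,  0.3,  0.5,  0.1, -0.1, -0.1]), 'effort': array([ -0.1, -36. , -18.3,   0.1,   0. ,   0. ]), 'ee_pos': array([442.2, 212.7, 274.2]), 'ee_rot': array([179.8,  -0. , 100.2]), 'force': array([-0.4, -0.8,  0.1]), 'torque': array([ 0. , -0.1, -0. ]), 'gripper_width': 0.850111158529641}
```

View pics/s3.png

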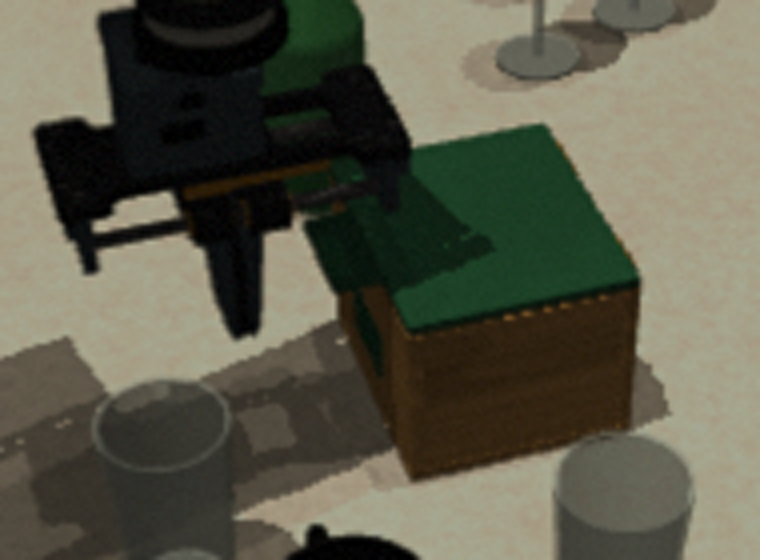

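The fingers stand in front of the lip and the scene is undisturbed. In this crop the closed fingers taper towards the tip at (240,330), so their sloped backs would push the lip down. I'll turn 90° to use a finger's side face instead, and check which side the wrist camera is on.

Run:
```python
from h import *
from scipy.spatial.transform import Rotation as R
f=env.grab_frame("wrist");s=env.state();T=np.array(f["extrinsics"])
r=R.from_euler("xyz",s["ee_rot"],degrees=True)
print("cam in tool",r.inv().apply(T[:3,3]-s["ee_pos"]), "axes in tool\n",r.inv().as_matrix()@T[:3,:3])
# expected pixels of tip edges: finger closed, half-width 16 in x
w=f["frame"];cv2.imwrite("pics/w4.png",cv2.convertScaleAbs(w[:,:,::-1],alpha=1.5))
for z in(120,150,172,191):
    print(z,[proj(f,s["ee_pos"]+r.apply([x,0,z])).round() for x in(-16,16)])
```

```text
cam in tool [80.87046703 -0.58408844 20.53016852] axes in tool
 [[-3.94161743e-05 -9.58964090e-01 -2.83527551e-01]
 [ 9.99999781e-01 -2.25313605e-04  6.23048764e-04]
 [-6.61364005e-04 -2.83527465e-01  9.58963888e-01]]
120 [array([322., 416.]), array([322., 339.])]
150 [array([322., 363.]), array([322., 299.])]
172 [array([321., 336.]), array([322., 278.])]
191 [array([321., 317.]), array([321., 264.])]
```

View pics/w4.png

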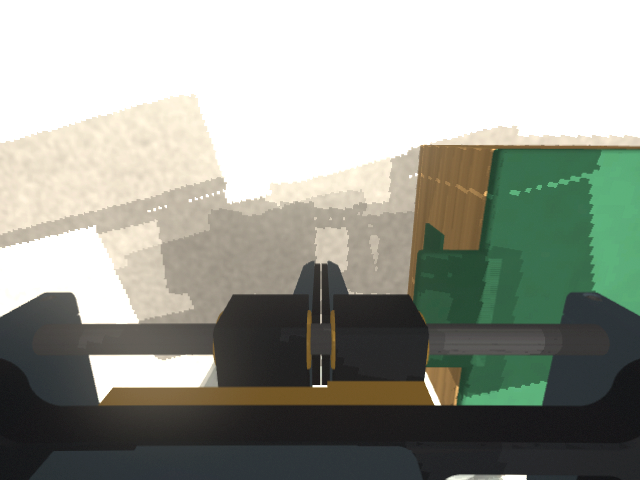

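The wrist view shows the lip's front edge at column ~415, rows 250–367. The camera sits on tool +x, so I turn to yaw 190, which puts the −x finger side towards the lip and the camera away from the chest.

```bash
python3 - <<'E'
from h import *
f=env.grab_frame("wrist")
for uv in((418,251),(413,366),(490,249),(497,150)): print(uv,onz(f,uv,113).round(1))
E
for i in 1 2; do python3 -m handwheel '[{"gripper":0,"travel":[0,0,0],"twist":-0.121},{"gripper":0,"travel":[0,0,0],"twist":-0.121},{"gripper":0,"travel":[0,0,0],"twist":-0.121},{"gripper":0,"travel":[0,0,0],"twist":-0.121},{"gripper":0,"travel":[0,0,0],"twist":-0.121}]' >/dev/null; done
python3 -m handwheel '[{"gripper":0,"travel":[0,0,0],"twist":-0.121},{"gripper":0,"travel":[0,0,0],"twist":-0.121},{"gripper":0,"travel":[0,0,0],"twist":-0.119},{"gripper":0,"travel":[0,0,0],"twist":0}]'
```

```text
(418, 251) [478.  253.5 113. ]
(413, 366) [490.8 195.6 113. ]
(490, 249) [508.8 260.  113. ]
(497, 150) [498.2 300.7 113. ]
time_s: 5.92
ee_pos: [441.8, 212.7, 273.1]
ee_rot: [180.0, 0.0, -169.7]
force: [0.3, 0.4, -0.1]
gripper_width: 0.7
```

```bash
python3 -m handwheel '[{"gripper":0,"travel":[-0.007,0.001,0],"twist":0},{"gripper":0,"travel":[-0.007,0.001,0],"twist":0},{"gripper":0,"travel":[-0.006,0.001,0],"twist":0},{"gripper":0,"travel":[0,0,0],"twist":0}]'
python3 -m handwheel '[{"gripper":0,"travel":[-0.001,0,0],"twist":0},{"gripper":0,"travel":[-0.001,0,0],"twist":0},{"gripper":0,"travel":[-0.001,0,0],"twist":0},{"gripper":0,"travel":[-0.001,0,0],"twist":0}]'
python3 -m handwheel '[{"gripper":0,"travel":[-0.001,0,0],"twist":0},{"gripper":0,"travel":[-0.001,0,0],"twist":0},{"gripper":0,"travel":[0,0,0],"twist":0}]'
```

```text
time_s: 6.25
ee_pos: [462.6, 219.7, 272.9]
ee_rot: [180.0, 0.1, -169.9]
force: [-0.2, -0.4, 0.5]
gripper_width: 0.4
time_s: 6.58
ee_pos: [464.8, 219.8, 272.7]
ee_rot: [-180.0, -0.0, -169.8]
force: [-0.6, 0.3, -0.2]
gripper_width: 0.3
time_s: 6.83
ee_pos: [467.0, 220.2, 272.8]
ee_rot: [-180.0, 0.0, -169.8]
force: [0.0, 0.3, 0.5]
gripper_width: 0.5
```

```bash
python3 -m handwheel '[{"gripper":0,"travel":[-0.001,0,0],"twist":0},{"gripper":0,"travel":[-0.001,0,0],"twist":0},{"gripper":0,"travel":[0,0,0],"twist":0}]'
python3 -m handwheel '[{"gripper":0,"travel":[-0.001,0,0],"twist":0},{"gripper":0,"travel":[0,0,0],"twist":0}]'
```

```text
time_s: 7.08
ee_pos: [468.6, 220.5, 272.6]
ee_rot: [-180.0, -0.1, -169.8]
force: [-2.3, -0.0, 1.8]
gripper_width: 0.5
time_s: 7.25
ee_pos: [469.1, 220.6, 272.6]
ee_rot: [-180.0, -0.2, -169.8]
force: [-5.5, 0.3, 3.3]
gripper_width: 0.1
```

```bash
python3 -m handwheel '[{"gripper":0,"travel":[-0.001,0,0],"twist":0},{"gripper":0,"travel":[0,0,0],"twist":0}]'
```

```text
time_s: 7.42
ee_pos: [469.4, 220.6, 272.5]
ee_rot: [-180.0, -0.3, -169.8]
force: [-8.9, -1.7, 5.5]
gripper_width: 0.7
```

Contact came at TCP x≈468, where the measurement put it. The friction ratio is at least 0.6, which is ample for lifting. Now up along the arc.

```bash
python3 -m handwheel '[{"gripper":0,"travel":[0,0,-0.003],"twist":0},{"gripper":0,"travel":[0,0,-0.003],"twist":0},{"gripper":0,"travel":[0,0,-0.003],"twist":0},{"gripper":0,"travel":[0,0,-0.003],"twist":0}]'
```

```text
time_s: 7.75
ee_pos: [469.8, 220.7, 284.1]
ee_rot: [-180.0, -0.2, -169.8]
force: [-5.5, 0.2, -1.0]
gripper_width: 0.9
```

```bash
python3 -m handwheel '[{"gripper":0,"travel":[-0.0004,0,-0.004],"twist":0},{"gripper":0,"travel":[-0.0004,0,-0.004],"twist":0},{"gripper":0,"travel":[-0.0005,0,-0.004],"twist":0},{"gripper":0,"travel":[-0.0006,0,-0.004],"twist":0}]'
python3 - <<'E'
from h import *
for c in("side",):
    f=env.grab_frame(c)
    for t in("tea_lip",):
        for r in env.pinpoint(c,t): print(r)
    s=f["frame"][130:270,210:400]; cv2.imwrite("pics/s5.png",cv2.resize(s[:,:,::-1],(760,560),interpolation=cv2.INTER_CUBIC))
print(env.state()["force"])
E
```

```text
time_s: 8.08
ee_pos: [471.8, 221.0, 300.5]
ee_rot: [-180.0, -0.2, -169.8]
force: [-6.3, -0.4, -0.3]
gripper_width: 0.4
{'uv': [286.1, 186.3], 'confidence': 0.57}
{'uv': [297.7, 311.4], 'confidence': 0.48}
[-5.78472799 -0.93877668 -0.6295309 ]
```

View pics/s5.png

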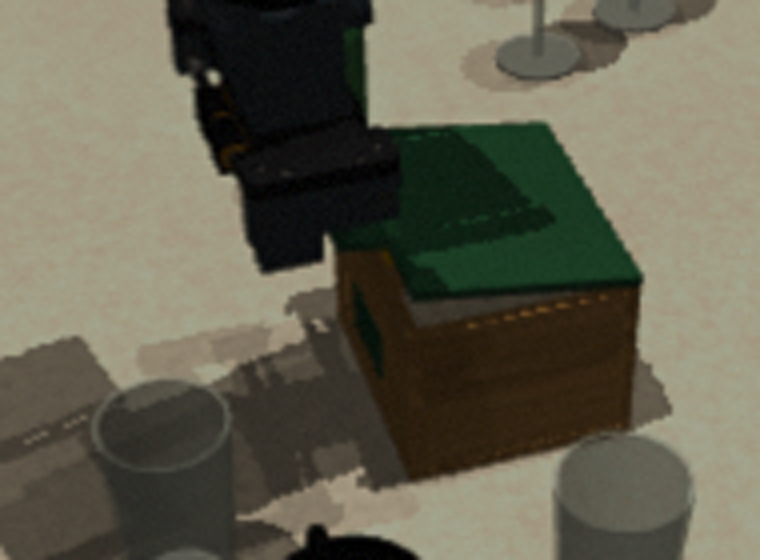

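The lid is visibly lifted about 0.18 rad, with a gap along the chest's front at (450,305). The chest has not moved. Continuing the arc.

```bash
python3 -m handwheel '[{"gripper":0,"travel":[-0.001,0,-0.005],"twist":0},{"gripper":0,"travel":[-0.0011,0,-0.005],"twist":0},{"gripper":0,"travel":[-0.0014,0,-0.005],"twist":0},{"gripper":0,"travel":[-0.0015,0,-0.005],"twist":0},{"gripper":0,"travel":[-0.0017,0,-0.005],"twist":0}]'
```

```text
time_s: 8.6
ee_pos: [478.7, 222.2, 326.0]
ee_rot: [-180.0, -0.2, -169.8]
force: [-5.6, -0.3, 1.4]
gripper_width: 0.7
```

```bash
python3 -m handwheel '[{"gripper":0,"travel":[-0.0017,0,-0.005],"twist":0},{"gripper":0,"travel":[-0.002,0,-0.005],"twist":0},{"gripper":0,"travel":[-0.0022,0,-0.005],"twist":0},{"gripper":0,"travel":[-0.0024,0,-0.005],"twist":0},{"gripper":0,"travel":[-0.0027,0,-0.005],"twist":0}]'
python3 -m handwheel '[{"gripper":0,"travel":[-0.003,0,-0.005],"twist":0},{"gripper":0,"travel":[-0.0033,0,-0.005],"twist":0},{"gripper":0,"travel":[-0.0036,0,-0.005],"twist":0},{"gripper":0,"travel":[-0.0039,0,-0.005],"twist":0}]'
```

```text
time_s: 9.02
ee_pos: [490.0, 224.2, 351.5]
ee_rot: [-180.0, -0.0, -169.8]
force: [-5.0, -1.9, 1.8]
gripper_width: 0.5
time_s: 9.35
ee_pos: [503.8, 226.7, 371.7]
ee_rot: [-180.0, 0.0, -169.8]
force: [-4.3, -1.7, 3.6]
gripper_width: 0.9
```

```bash
python3 -m handwheel '[{"gripper":0,"travel":[-0.0051,0,-0.0062],"twist":0},{"gripper":0,"travel":[-0.0053,0,-0.0058],"twist":0},{"gripper":0,"travel":[-0.0057,0,-0.0055],"twist":0},{"gripper":0,"travel":[-0.006,0,-0.0052],"twist":0},{"gripper":0,"travel":[-0.0062,0,-0.0049],"twist":0}]'
```

```text
time_s: 9.77
ee_pos: [532.6, 232.0, 399.1]
ee_rot: [180.0, 0.1, -169.8]
force: [-0.6, -0.6, 1.2]
gripper_width: 0.4
```

```bash
python3 -m handwheel '[{"gripper":0,"travel":[-0.0067,0,-0.0045],"twist":0},{"gripper":0,"travel":[-0.0068,0,-0.0042],"twist":0},{"gripper":0,"travel":[-0.0069,0,-0.0038],"twist":0},{"gripper":0,"travel":[-0.0071,0,-0.0035],"twist":0},{"gripper":0,"travel":[-0.0073,0,-0.0032],"twist":0}]'
python3 - <<'E'
from h import *
f=env.grab_frame("side")
s=f["frame"][60:270,180:460]; cv2.imwrite("pics/s6.png",cv2.resize(s[:,:,::-1],(760,570),interpolation=cv2.INTER_CUBIC))
print(env.state()["force"],env.state()["ee_pos"])
E
```

```text
time_s: 10.18
ee_pos: [566.6, 238.2, 417.7]
ee_rot: [-180.0, 0.0, -169.8]
force: [-0.7, -0.8, 0.2]
gripper_width: 0.7
[1.88050991 1.07703987 0.20895745] [567.84493486 238.41459358 418.20709839]
```

View pics/s6.png

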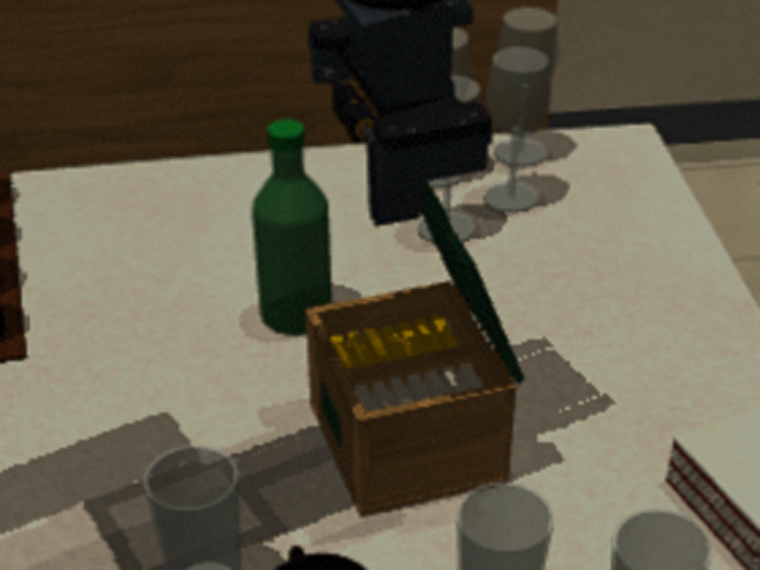

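Lid at about 1.18 rad, resting against the finger. The chest is in place and the bottle untouched. Easing it past the balance point.

```bash
python3 -m handwheel '[{"gripper":0,"travel":[-0.007,0,-0.002],"twist":0},{"gripper":0,"travel":[-0.007,0,-0.002],"twist":0},{"gripper":0,"travel":[-0.007,0,-0.002],"twist":0},{"gripper":0,"travel":[-0.007,0,-0.001],"twist":0}]'
python3 -m handwheel '[{"gripper":0,"travel":[-0.005,0,0],"twist":0},{"gripper":0,"travel":[-0.005,0,0],"twist":0},{"gripper":0,"travel":[-0.005,0,0],"twist":0},{"gripper":0,"travel":[-0.005,0,0],"twist":0}]'
python3 -m handwheel '[{"gripper":0,"travel":[-0.005,0,0],"twist":0},{"gripper":0,"travel":[-0.005,0,0],"twist":0},{"gripper":0,"travel":[-0.005,0,0],"twist":0},{"gripper":0,"travel":[0,0,0],"twist":0}]'
python3 - <<'E'
from h import *
f=env.grab_frame("side")
s=f["frame"][60:270,180:460]; cv2.imwrite("pics/s7.png",cv2.resize(s[:,:,::-1],(760,570),interpolation=cv2.INTER_CUBIC))
print(env.state()["force"],env.state()["ee_pos"])
E
```

```text
time_s: 10.57
ee_pos: [594.1, 243.1, 424.8]
ee_rot: [180.0, 0.0, -169.8]
force: [-0.3, 0.6, 0.4]
gripper_width: 0.5
time_s: 10.9
ee_pos: [613.5, 246.6, 424.4]
ee_rot: [-180.0, -0.0, -169.8]
force: [-0.3, -0.6, 0.4]
gripper_width: 0.3
time_s: 11.23
ee_pos: [628.6, 249.3, 424.2]
ee_rot: [-180.0, 0.0, -169.8]
force: [0.8, -0.5, -0.2]
gripper_width: 0.8
[ 0.43041761 -0.65788293  0.55182246] [628.21265731 249.22687692 424.28387714]
```

View pics/s7.png

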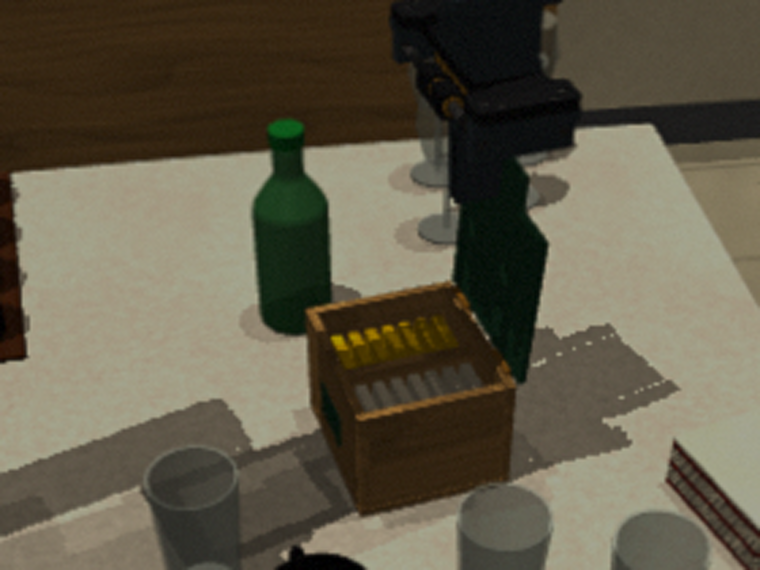

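The lid is near vertical. A little farther, slowly.

```bash
python3 -m handwheel '[{"gripper":0,"travel":[-0.004,0,0],"twist":0},{"gripper":0,"travel":[-0.004,0,0],"twist":0},{"gripper":0,"travel":[-0.004,0,0],"twist":0},{"gripper":0,"travel":[-0.004,0,0],"twist":0},{"gripper":0,"travel":[-0.004,0,0],"twist":0}]'
python3 -m handwheel '[{"gripper":0,"travel":[-0.004,0,0],"twist":0},{"gripper":0,"travel":[-0.004,0,0],"twist":0},{"gripper":0,"travel":[-0.004,0,0],"twist":0},{"gripper":0,"travel":[0,0,0],"twist":0},{"gripper":0,"travel":[0,0,0],"twist":0}]'
python3 - <<'E'
from h import *
f=env.grab_frame("side")
s=f["frame"][60:270,180:460]; cv2.imwrite("pics/s8.png",cv2.resize(s[:,:,::-1],(760,570),interpolation=cv2.INTER_CUBIC))
print(env.state()["force"],env.state()["ee_pos"])
E
```

```text
time_s: 11.7
ee_pos: [647.9, 252.8, 424.6]
ee_rot: [-180.0, 0.0, -169.8]
force: [0.4, -0.4, -0.2]
gripper_width: 0.5
time_s: 12.12
ee_pos: [659.5, 254.9, 424.3]
ee_rot: [-180.0, -0.0, -169.8]
force: [-1.5, 0.6, 0.3]
gripper_width: 0.7
[-0.07402658 -0.2258371   0.24504909] [659.30227637 254.8482805  424.39836476]
```

View pics/s8.png

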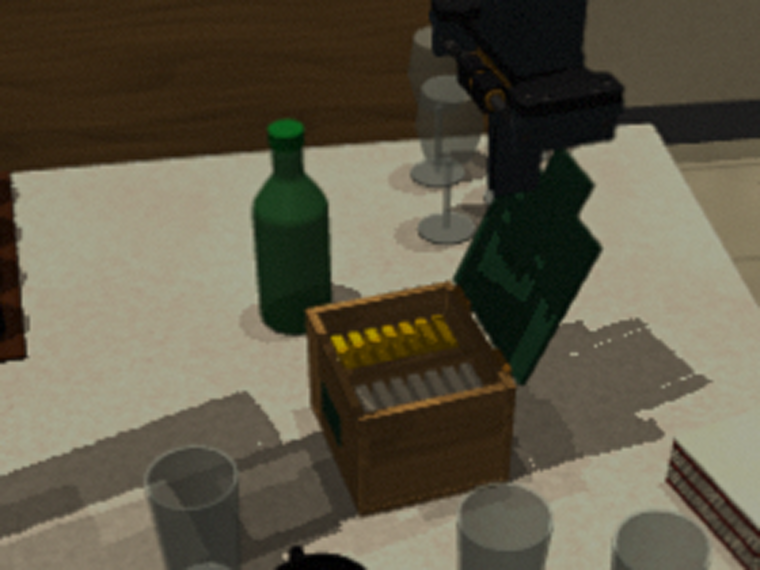

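The lid has fallen back onto its stop and is no longer against the finger. Backing off and rising.

```bash
python3 -m handwheel '[{"gripper":0,"travel":[0.01,0,0],"twist":0},{"gripper":0,"travel":[0.02,0,-0.005],"twist":0},{"gripper":0,"travel":[0.03,0,-0.01],"twist":0},{"gripper":0,"travel":[0.03,0,-0.01],"twist":0},{"gripper":0,"travel":[0.03,0,-0.01],"twist":0}]'
python3 -m handwheel '[{"gripper":0,"travel":[0.03,0,0],"twist":0},{"gripper":0,"travel":[0.03,0,0],"twist":0},{"gripper":0,"travel":[0.03,0,0],"twist":0},{"gripper":0,"travel":[0,0,0],"twist":0},{"gripper":0,"travel":[0,0,0],"twist":0}]'
python3 - <<'E'
from h import *
np.set_printoptions(precision=1,suppress=True)
f=env.grab_frame("side");save(f,"s9.png")
for t,z in(("tea_chest",0),("tea_lip",235+13),("tea_hinge",105),("coffee_chest",0),("mug",0),("tumbler",0),("bottle",0)):
    for r in env.pinpoint("side",t)[:1]: print(t,np.array(r["uv"]),round(r["confidence"],2),onz(f,r["uv"],z))
print(env.state()["force"],env.state()["ee_pos"])
E
```

```text
time_s: 12.58
ee_pos: [539.7, 233.2, 459.6]
ee_rot: [-180.0, -0.0, -169.8]
force: [-0.7, -0.2, 1.1]
gripper_width: 0.4
time_s: 13.0
ee_pos: [451.2, 217.3, 460.4]
ee_rot: [180.0, 0.1, -169.7]
force: [0.4, 0.3, -0.2]
gripper_width: 0.3
tea_chest [325.7 222.9] 0.64 [568.6 239.6   0. ]
tea_lip [386.2 122.4] 0.62 [695.3 253.7 248. ]
tea_hinge [357.4 179.7] 0.78 [642.5 256.6 105. ]
coffee_chest [346.3 391.6] 0.69 [ 539.  -194.6    0. ]
mug [295.6 309.5] 0.92 [471.7  -4.1   0. ]
tumbler [258.6 277.7] 0.98 [403.9  90.6   0. ]
bottle [290.8 177. ] 0.68 [505.4 429.3   0. ]
[1.3 0.8 0.1] [453.3 217.8 459.1]
```

View pics/s9.png

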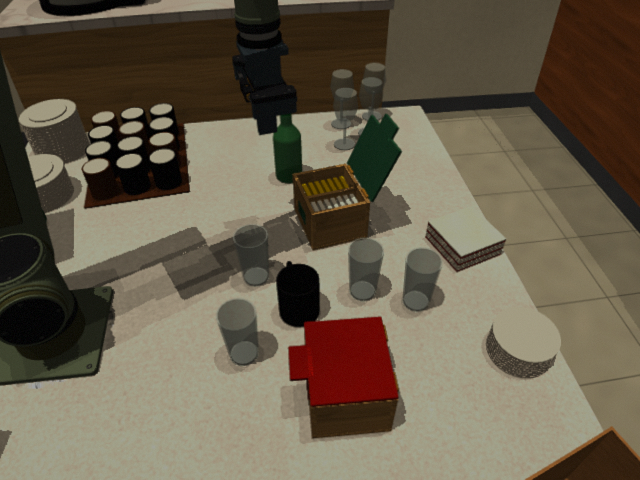

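The green lid stands open at (375,155), the red chest is shut, and everything else is where it was. The arm is clear with the force near zero, so I'm handing in.

```bash
python3 -c "
from workcell import env
print(env.state()['qvel'].round(2)); print(env.job_done())"
```

```text
[ 0.02 -0.25  0.28 -0.02  0.04 -0.13]
the job is handed in; nothing more can be done
None
```

The green-lidded tea chest is open and handed in at about 13 s of the 42 s allowed; no verdict was reported. I pressed the side of the closed fingers lightly on the front of the lip. Friction lifted the lid along its arc to vertical, then I eased it past balance until it fell back onto its stop. The highest force I read was about 10 N. I then backed off and rose clear.

**Last checks:**
- **Lid:** in the last picture it rests open with the arm well away. The lip position found there puts it at roughly 1.9–2.0 rad.
- **Chest:** the hinge point reads within about 7 mm of its first reading, and the chest's centre within about 11 mm. Both are close to the detector's noise, and the pictures show no shift.
- **Red chest, mug and bottle:** they read within about 10 mm of their first positions, and the red lid is shut.
- **Arm:** the force reading was about 1.5 N at most, which is sensor noise, and nothing was touching.

**Not fully confirmed:**
- **Tumbler:** the detector's best hit in the last check was a nearer look-alike, so I checked the right tumbler only by eye. It still stands at its original pixels.
- **Lid speed:** I did not measure it directly; it fell freely only over the last stretch, so it should have been well under 8 rad/s.

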